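# Return the metal finds to the dry cabinet and close it up

## Robot

A 6-joint arm with a two-finger parallel gripper is mounted at the origin on the work surface. World frame = base frame: x ahead of the robot, y to its left, z up, the work surface at z = 0. Lengths are in m, angles in rad, forces in N, time in s.
With the tool pointing down it reaches from about 0.375 to 0.9 m from the base axis. Payload 3.1 kg.
Tool frame: the origin (TCP) lies midway between the tips of the shut fingers; the grasp point (between the pads) lies 19 mm behind it (manip.hold_point_z is the distance from the TCP to the grasp point, in m); x points along the fingers, y is the direction in which the jaws open and shut, and the axes are right-handed (so a half turn about x gives the same grasp; the last joint's range is limited). The gripper opens to 85 mm and grips with 20 to 120 N. Pads are 22 mm wide; open, the fingers measure 114 mm over their backs; the gripper's body (76 mm by 85 mm) begins 54 mm behind the grasp point. The pads swing forward as they close: fully open they stand 13 mm farther back than shut.
Start: joints at [1.026, 0.527, 1.433, -0, 1.181, -0.178], TCP at [0.224, 0.584, 0.231] pointing down, gripper open.
Joint ranges: [-3.08, 3.08], [-0.75, 2.2], [0.22, 2.44], [-1.43, 4.57], [0, 2.65], [-2.85, 2.85]. Speed limits (rad/s): [2.79, 2.79, 3.14, 3.14, 3.14, 3.14].

## Interface

Orientations are given as a unit quaternion [x, y, z, w].
In Python, from station import manip, snapshot gives the robot as it stands.
- The arm moves only by the shell command python3 -m crank 'ROWS' [FORCE]. ROWS is JSON, a list of rows, each a list of 5 numbers: the finger opening in m, from 0 to 0.0854, then the shift along the tool's x, y, z in m, then the turn about the tool's x in rad. In form: [[grip, tx, ty, tz, yaw], ...]. A call has 1 to 5 rows; each row shifts and turns the commanded pose from where the row before left it, along the tool's axes as they then stand; what a row does not reach is not made up. A row lasts 1/10 s, in which the tool goes at most 50 mm and 8.59 degrees, less where a joint would pass 70% of its speed; a pose out of reach is approached as far as the arm can. A call is refused whole if a number of a shift passes 0.05 or a number of a turn 0.15, either way. A call with a gripper value outside its range is refused whole. The fingers move at their own pace and stop on an object; FORCE is the grip in N (left out, the last holds). Time passes only in rows, so rows that do not move let the fingers close. It gives the time, the measured TCP pose, the force and the opening at its end, in the units of the state.
- manip.sense(): the state, without advancing time (a new reading comes with each control period).
- snapshot(name): name is "side" or "top"; returns a dict with "image" (400x640x3 uint8, blue, green, red), "range_z" (400x640 float32, m along the optical axis (not along the pixel's ray), 0 where there is no reading), "vertical_fov" (degrees; the focal length in pixels is half the picture's height over the tangent of half this angle, whatever the lens; pixels are square), "cx", "cy" (the principal point, pixels), "extrinsics" (4x4, takes a point from world to camera coordinates). Camera axes: x right, y up, looking along -z (the intrinsics and any distortion apply to the point x, -y, -z); pixel columns grow to the right and rows downward; lengths in m; the calibration is good to about 2 mm. A picture is of the moment at which its call begins.
- manip.sign_off(): hands the job in, once; it reports no verdict.
The state is a dict: "t": time; "q": joint angles; "qd": joint speeds; "tau": joint torques, N m; "tcp_pos": TCP position; "tool_rot": TCP orientation; "force": force on the tool from outside, world axes, zero at the start; "ft_torque": the same for the moment, N m; "finger_gap": opening from 0.0 (shut) to 1.0 (fully open).
Only numpy, scipy, OpenCV 4.12 (cv2) and the standard library are available. Lean on these libraries where they do the work, as an engineer would, in place of code of your own. Each camera call takes 0.05 s, during which the arm holds its last target.

## Task

The box of metal finds has been recorded: take that oblong lidded box out of the open carton and set it down gently, flat in the pulled-out tray of the dry cabinet beside the silica-gel canister. Then slide the tray fully home and push the cabinet door shut, without slamming it, until it goes over its roller catch and stays seated. Leave the jar and the small pot in the carton and the bottle on the table where they are, and keep the canister standing in the tray.

Things in the scene. Friction and masses are not known exactly. Their poses are not given: they have to be found in the camera images.
- cabinet: Dry cabinet standing to the robot's right: clear panels, white frame, 260 deep (x) x 280 wide (y) x 270 mm high, fixed. Origin at the centre of its underside; x axis from front to back (the tray slides in along +x), y to the left of someone facing its front, the end farther from the robot. Front plane at x = -130 mm. The tray runs in its top; the door is on the front.
- tray (a joint): How far the tray has been pushed in, m: 0 = pulled right out, 0.190 = fully home against its stop. It starts between 0 and 0.02, slides with about 1.5 N friction and stays where it is left.
- tray_front (a point): Centre of the outer face of the tray's upright front panel (236 mm wide, 40 mm high, 4 mm thick); axes as the cabinet's, moves with the tray, 221 mm above the table. When the tray is home this face is 2 mm proud of the cabinet's front plane and 6 mm behind the shut door; the cabinet's roof (8 mm thick) then has its underside 41 mm and its top 49 mm above this point.
- tray_floor (a point): Centre of the upper side of the floor of the aluminium tray, 205 mm above the table; axes as the cabinet's, moves with the tray, 117.5 mm behind tray_front. Inside the tray measures 227 mm (x) by 228 mm (y); side and rear walls are 4 mm thick and rise 15 mm above the floor, the front panel rises 36 mm.
- door (a joint): Opening angle of the door, rad: 0 = shut and seated on its catch; starts at 1.5 to 1.72. It stays where it is left (hinge friction 0.15 N m). A sprung roller catch resists over the last 18 mm of travel at the free edge, from 0.07 rad, most at 0.06 rad where it needs 6 N at the free edge; from 0.025 rad inwards it draws the door in and holds it at 0. The door strikes the tray if that is still out.
- door_hinge (a point): Point on the door's upright hinge axis, level with the door's top edge (262 mm above the table), at cabinet x = -134, y = +140 mm. Axes turn with the door: x from its outer to its inner face, y from free edge to hinge. White frame with a clear pane, 278 mm wide, 14 mm thick, bottom edge 18 mm above the table, outer face 18 mm from the axis. It opens to cabinet -x, then +y.
- door_free (a point): Point on the door's outer face, 30 mm from the free edge and 30 mm below the top edge, 232 mm above the table, turning with the door: x axis into the face, y axis towards the hinge. A steel pull knob 20 mm wide stands 22 mm out of the outer face, 16 mm from the free edge and 140 mm above the table. On the inner face a small steel catch tongue stands 34 mm out, 70 mm above the table.
- finds_box_center (a point): Centre of the box of metal finds: white plastic box with a lid, 62 mm (its x) x 44 mm (its y) x 44 mm high, 0.13 to 0.25 kg, loose; the only oblong box in the carton. Stands upright on the carton's floor. Fragile contents.
- carton: Open buff cardboard archive carton, fixed, standing on a thin tan tray: 210 (x) x 310 (y) mm outside, walls 4 mm thick with the rim 67 mm above the table, inner floor 9 mm above the table. Origin on the table under its centre. It holds the finds box, the jar and the pot in a row along its y axis, in any order, about 90 mm apart.
- jar: Round lidded glass jar in the carton, 44 mm across, 55 mm high; origin at the centre of its underside. Leave alone.
- pot: Small round terracotta bowl in the carton, 56 mm across the rim, 34 mm high; origin at the centre of its underside. Leave alone.
- canister: Round aluminium silica-gel canister standing in the tray, 44 mm across, 40 mm high, loose, anywhere across the tray's width, so that the finds box fits on one side of it at least; origin at the centre of its underside. It rides in with the tray.
- bottle: Tall white plastic bottle standing on the table outside the open door, on its hinge side, 50 mm across, 170 mm high; origin at the centre of its underside. Leave alone.
Not all that is in view belongs to the job. What is shaped like the canister but black or pink is not meant.

How it is judged:
On the way, in this order (a step that is already met when the one before it is completed fails the run):
1. the finds box stands flat in the tray, let go, with the canister upright beside it (x of finds_box_center in the frame of tray_front between 0.02 and 0.22 m and y of finds_box_center in the frame of tray_front between -0.1 and 0.1 m and z of finds_box_center in the frame of tray_front between -0.002 and 0.014 m and angle between finds_box_center's own z axis and vertical below 0.12 rad and x of canister in the frame of tray_front between 0.01 and 0.24 m and z of canister in the frame of tray_front between -0.024 and -0.006 m and angle between canister's own z axis and vertical below 0.15 rad and contact force between the fingers and finds_box below 0.1 N), for 0.2 s.
2. the tray is pushed fully home with the box and canister in it (x of finds_box_center in the frame of tray_front between 0.02 and 0.22 m and y of finds_box_center in the frame of tray_front between -0.1 and 0.1 m and z of finds_box_center in the frame of tray_front between -0.002 and 0.014 m and angle between finds_box_center's own z axis and vertical below 0.12 rad and x of canister in the frame of tray_front between 0.01 and 0.24 m and z of canister in the frame of tray_front between -0.024 and -0.006 m and angle between canister's own z axis and vertical below 0.15 rad and value of joint tray above 0.183 m), for 0.2 s.
3. the door is shut and seated on its catch (value of joint door below 0.012 rad and value of joint tray above 0.183 m), for 0.2 s.
At the end, for the whole second after the job is handed in: The finds box stands flat (within 0.12 rad) on the tray's floor and the canister upright (within 0.15 rad) on it too, the tray is home (joint above 0.183 m), the door is seated on its catch (joint below 0.012 rad), and all is released and at rest (all of step 1 and all of step 3 and linear speed of finds_box below 0.02 m/s); the robot touches nothing.
It fails at once if the finds box is let fall (faster than 0.6 m/s while not held) (linear speed of finds_box above 0.6 m/s and contact force between the fingers and finds_box below 0.1 N).
It fails at once if the door is slammed (still swinging shut faster than 2.5 rad/s in the last half radian before the catch) (velocity of joint door below -2.5 rad/s and value of joint door between 0.06 and 0.5 rad).
It fails at once if the canister is tipped (angle between canister's own z axis and vertical above 0.5 rad).
It fails at once if the jar or the pot is shoved more than 40 mm or tipped (distance of any of jar, pot from where it was at the start of the episode above 0.04 m or angle between any of jar, pot's own z axis and vertical above 0.5 rad).
It fails at once if the bottle is shoved more than 40 mm or tipped (distance of bottle from where it was at the start of the episode above 0.04 m or angle between bottle's own z axis and vertical above 0.5 rad).
It also fails if it takes over 72 s, if anything falls off the work surface, if the arm or the gripper's body presses on something with over 40 N, if the wrist force passes 120 N, or if a joint passes its speed limit or range.

## Working session

There is one attempt and no reset: what is moved stays moved. The work goes in short steps, Python scripts to look and compute and a shell command to move; the robot and the scene stay as the last step left them, time stands still between calls to the robot, and variables do not carry over. Pictures are saved under pics/ and viewed, and the job is handed in when it is done.

```bash
ls; mkdir -p pics; cat > h.py <<'E'
import numpy as np, cv2, json, sys
from station import manip, snapshot
def save(s,n): cv2.imwrite('pics/'+n+'.png',s['image'])
def K(s):
    f=200/np.tan(np.radians(s['vertical_fov'])/2); return f,s['cx'],s['cy']
def pts(s,u,v,z):
    f,cx,cy=K(s); E=np.array(s['extrinsics'])
    c=np.stack([(u-cx)/f*z,-(v-cy)/f*z,-z,np.ones_like(z)],0)
    return (np.linalg.inv(E)@c.reshape(4,-1))[:3].T
def cloud(s):
    v,u=np.mgrid[0:400,0:640].astype(float); z=s['range_z'].astype(float)
    return pts(s,u,v,z).reshape(400,640,3), z>0
def plane(s,u,v,h):
    a=pts(s,np.array([u*1.]),np.array([v*1.]),np.array([1.]))[0]
    c=np.linalg.inv(np.array(s['extrinsics']))[:3,3]
    return c+(a-c)*(h-c[2])/(a[2]-c[2])
def proj(s,p):
    f,cx,cy=K(s); c=np.array(s['extrinsics'])@np.append(p,1); return cx+f*c[0]/-c[2], cy-f*c[1]/-c[2]
E
python3 - <<'E'
from h import *
for n in('side','top'):
    s=snapshot(n); save(s,n+'0'); np.savez('s_'+n+'0.npz',**s); print(n,{k:v for k,v in s.items() if k not in('image','range_z')})
print(manip.sense(), manip.hold_point_z)
E
```

```text
pics
side {'vertical_fov': 51.06935359209363, 'cx': 319.67929925437255, 'cy': 202.50439995850735, 'extrinsics': array([[ 0.72012999, -0.69355753, -0.01976754, -0.38978441],
       [ 0.47220247,  0.46902178,  0.7463534 , -0.36493385],
       [-0.50836761, -0.54680575,  0.66525622, -0.84739492],
       [ 0.        ,  0.        ,  0.        ,  1.        ]])}
top {'vertical_fov': 45.43880012815755, 'cx': 312.9296339352618, 'cy': 197.6894136983017, 'extrinsics': array([[-0.01991456, -0.99965272, -0.01725845, -0.01662847],
       [ 0.99755451, -0.02102354,  0.06665594, -0.53786313],
       [-0.06699563, -0.01588882,  0.99762675, -1.4368991 ],
       [ 0.        ,  0.        ,  0.        ,  1.        ]])}
{'t': 0.1, 'q': array([ 1.02651348e+00,  5.28379555e-01,  1.43378223e+00, -2.67121500e-05,
        1.18139692e+00, -1.78504350e-01]), 'qd': array([-4.86800895e-04, -2.70117684e-03, -4.36054233e-03,  8.45962860e-05,
        2.57744731e-03,  7.82061713e-04]), 'tau': array([ 5.16268374e-04, -4.43307817e+01, -1.78586698e+01, -2.23919965e-04,
        3.82731188e-03,  1.34180784e-06]), 'tcp_pos': array([0.22318895, 0.58309738, 0.23042501]), 'tool_rot': array([ 0.12794561,  0.69555181, -0.12925219,  0.6950766 ]), 'force': array([0.70177967, 0.83492588, 0.76811099]), 'ft_torque': array([ 0.00714651, -0.00345789, -0.00369752]), 'finger_gap': 0.9948825821376728} 0.0187
```

View pics/side0.png

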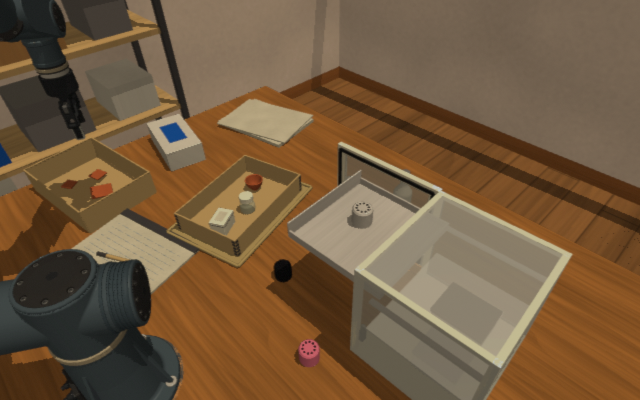

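View pics/top0.png

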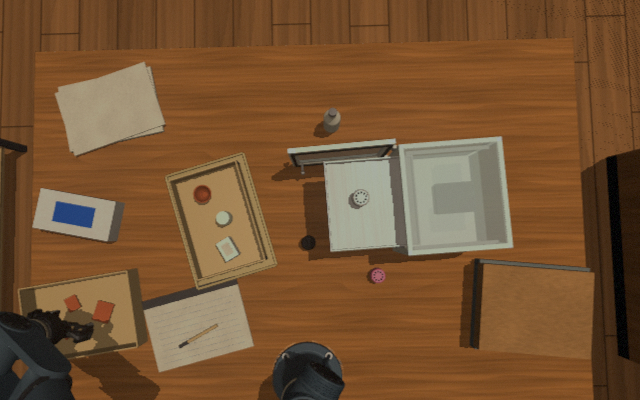

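```bash
python3 - <<'E'
from h import *
s=dict(np.load('s_top0.npz')); im=s['image']
a=cv2.resize(im[140:300,150:290],None,fx=4,fy=4,interpolation=cv2.INTER_CUBIC)[:600]
b=cv2.resize(im[100:270,270:530],None,fx=3,fy=3,interpolation=cv2.INTER_CUBIC)
cv2.imwrite('pics/c1.png',a[:600]);cv2.imwrite('pics/c2.png',b)
C,ok=cloud(s)
hsv=cv2.cvtColor(im,cv2.COLOR_BGR2HSV)
# box top: white, height ~.053, in carton region
z=C[...,2]
def rect(m,name):
    m=m.astype(np.uint8)
    n,l,st,ce=cv2.connectedComponentsWithStats(m)
    for i in range(1,n):
        if st[i,4]>25:
            p=C[l==i]; r=cv2.minAreaRect(p[:,:2].astype(np.float32)*1000)
            print(name,ce[i].round(1),st[i,4],'mean',p.mean(0).round(4),'medz',np.median(p[:,2]).round(4),'rect',[np.round(x,1) for x in r])
R=np.zeros(z.shape,bool);R[150:290,160:280]=1
rect(ok&R&(z>.028)&(z<.064)&(hsv[...,1]<110)&(hsv[...,2]>120),'carton-white')
rect(ok&R&(z>.03)&(z<.06)&(hsv[...,1]>150),'pot')
R=np.zeros(z.shape,bool);R[160:250,325:396]=1
rect(ok&R&(z>.228)&(z<.26),'can')
rect(ok&R&(z>.195)&(z<.212),'trayfloor')
R=np.zeros(z.shape,bool);R[100:260,270:420]=1
rect(ok&R&(z>.25)&(z<.28),'door')
rect(ok&R&(z>.12)&(z<.2)&(np.arange(400)[:,None]<150),'bottle')
R=np.zeros(z.shape,bool);R[120:265,385:530]=1
rect(ok&R&(z>.255)&(z<.29),'cab')
for u,v in [(228,248),(222,218),(202,195),(360,198),(340,220),(326,220),(345,144),(332,120),(450,145),(450,250),(505,200),(220,285)]: print(u,v,C[v,u].round(3))
E
```

```text
carton-white [222.5 217.5] 71 mean [0.4815 0.2404 0.0595] medz 0.0617 rect [array([481. , 241.5]), array([36.1, 37.9]), np.float64(20.2)]
carton-white [226.7 248.5] 325 mean [0.3897 0.2302 0.0526] medz 0.0527 rect [array([389.5, 230.7]), array([62. , 44.5]), np.float64(30.7)]
pot [200.8 192.8] 116 mean [0.5578 0.3095 0.0399] medz 0.0408 rect [array([555.5, 306.7]), array([52.5, 51.5]), np.float64(87.6)]
can [327.4 212.2] 127 mean [ 0.4846 -0.0676  0.2405] medz 0.2407 rect [array([488.9, -67.2]), array([198.3,   4.5]), np.float64(3.3)]
can [359.8 197.2] 227 mean [ 0.5208 -0.1516  0.2445] medz 0.2448 rect [array([ 521.5, -152.1]), array([41.1, 41.4]), np.float64(86.3)]
trayfloor [361.5 203.3] 5587 mean [ 0.5075 -0.1589  0.2051] medz 0.2051 rect [array([ 507.4, -163.3]), array([228.7, 188.1]), np.float64(3.2)]
door [340.7 146.5] 813 mean [ 0.6505 -0.105   0.2601] medz 0.2608 rect [array([ 651. , -105.3]), array([ 19. , 276.7]), np.float64(4.1)]
door [410.5 193.5] 1963 mean [ 0.5262 -0.2765  0.2699] medz 0.27 rect [array([ 514.3, -276.7]), array([280.1,  54.9]), np.float64(0.4)]
bottle [
[... 194 characters left out ...]
 rect [array([ 656.4, -191.8]), array([75.3,  6.8]), np.float64(89.3)]
cab [454.3 195.5] 11681 mean [ 0.5188 -0.3857  0.2701] medz 0.2701 rect [array([ 520.1, -386.3]), array([280.4, 262.6]), np.float64(3.1)]
cab [389.7 141.2] 61 mean [ 0.6612 -0.2299  0.2612] medz 0.261 rect [array([ 660.3, -230.1]), array([16.4, 26.4]), np.float64(7.7)]
228 248 [0.391 0.226 0.055]
222 218 [0.48  0.241 0.062]
202 195 [0.553 0.312 0.014]
360 198 [ 0.519 -0.152  0.245]
340 220 [ 0.464 -0.101  0.205]
326 220 [ 0.469 -0.066 -0.004]
345 144 [ 0.657 -0.116  0.259]
332 120 [ 0.753 -0.088  0.118]
450 145 [ 0.646 -0.38   0.271]
450 250 [ 0.383 -0.369  0.272]
505 200 [ 0.504 -0.511  0.271]
220 285 [0.279 0.259 0.013]
```

View pics/c1.png

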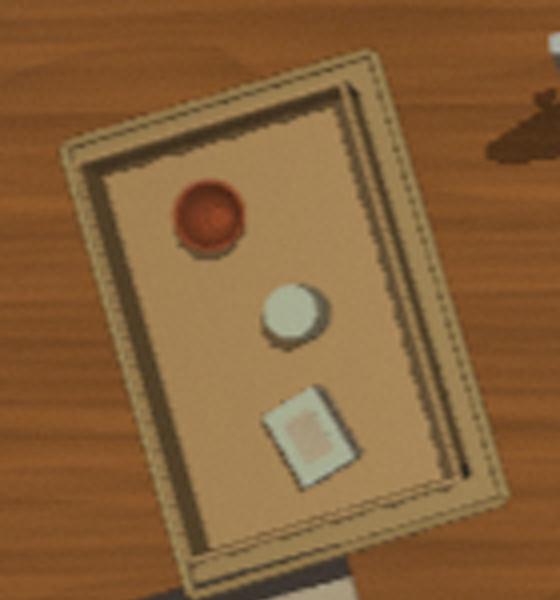

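View pics/c2.png

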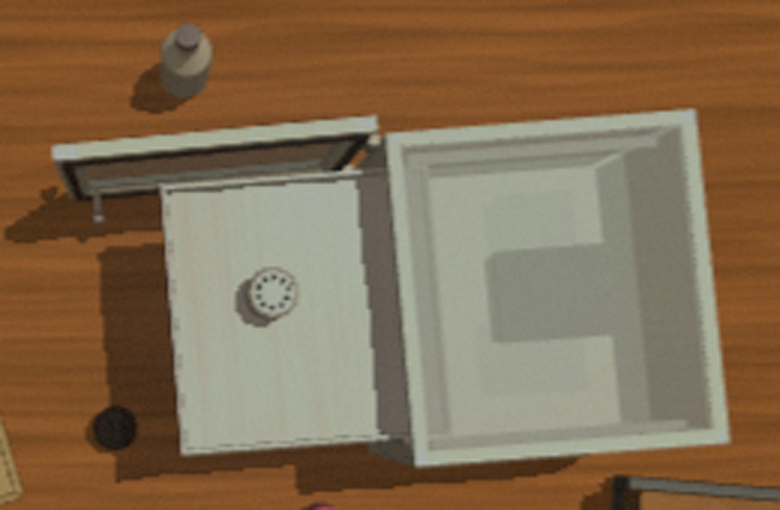

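```bash
cat > go.py <<'E'
# work out shifts: python3 go.py x y z jawdeg   (prints the remaining shift in present tool axes)
from h import *
from scipy.spatial.transform import Rotation as R
st=manip.sense(); M=R.from_quat(st['tool_rot']).as_matrix(); p=st['tcp_pos']
jaw=np.degrees(np.arctan2(M[1,1],M[0,1]))
print('t',round(st['t'],2),'p',p.round(4),'jaw',round(jaw,1),'tilt',round(np.degrees(np.arccos(-M[2,0])),2),'F',st['force'].round(1),'gap',round(st['finger_gap'],3),'q6',st['q'][5].round(2))
if len(sys.argv)>4:
    t=np.array([float(a) for a in sys.argv[1:4]]); d=(float(sys.argv[4])-jaw+90)%180-90
    # positive turn about tool x (down) lowers the world angle
    th=np.radians(-d); M2=M@R.from_rotvec([th,0,0]).as_matrix()
    print('shift in tool now',(M.T@(t-p)).round(4),'turn',round(th,4),'shift after turn',(M2.T@(t-p)).round(4))
E
python3 go.py 0.3895 0.2305 0.15 120.7
```

```text
t 0.1 p [0.2232 0.5831 0.2304] jaw 69.0 tilt 0.11 F [0.7 0.8 0.8] gap 0.995 q6 -0.18
shift in tool now [ 0.0809 -0.2696  0.2814] turn -0.9016 shift after turn [ 0.0809 -0.388  -0.0369]
```

```bash
python3 -m crank '[[0.085,0,0,0,-0.15],[0.085,0,0,0,-0.15],[0.085,0,0,0,-0.15],[0.085,0,0,0,-0.15],[0.085,0,0,0,-0.15]]' 30; python3 -m crank '[[0.085,0,0,0,-0.15],[0.085,0,-0.05,0,0],[0.085,0,-0.05,0,0],[0.085,0,-0.05,0,0],[0.085,0,-0.05,0,0]]'; python3 go.py 0.3895 0.2305 0.15 120.7
```

```text
t: 0.6
tcp_pos: [0.2233, 0.5833, 0.2307]
tool_rot: [-0.137, 0.694, 0.137, 0.693]
force: [-0.7, -0.4, 0.2]
finger_gap: 0.992
t: 1.1
tcp_pos: [0.3257, 0.4098, 0.231]
tool_rot: [-0.187, 0.682, 0.187, 0.682]
force: [1.1, 0.7, -0.6]
finger_gap: 0.995
t 1.1 p [0.3257 0.4098 0.231 ] jaw 120.7 tilt 0.04 F [ 1.1  0.7 -0.6] gap 0.995 q6 -1.42
shift in tool now [ 0.081  -0.1868 -0.0365] turn -0.0006 shift after turn [ 0.081  -0.1867 -0.0366]
```

```bash
python3 -m crank '[[0.085,0,-0.047,-0.01,0],[0.085,0,-0.047,-0.01,0],[0.085,0,-0.047,-0.01,0],[0.085,0,-0.046,-0.007,0],[0.085,0,0,0,0]]'; python3 go.py 0.3895 0.2307 0.10 120.7;  python3 - <<'E'
from h import *
s=snapshot('top'); cv2.imwrite('pics/a1.png',cv2.resize(s['image'][140:300,150:290],None,fx=3,fy=3))
E
```

```text
t: 1.6
tcp_pos: [0.3907, 0.2274, 0.2312]
tool_rot: [-0.185, 0.683, 0.184, 0.683]
force: [0.9, 0.5, 0.3]
finger_gap: 0.995
t 1.6 p [0.3907 0.2274 0.2312] jaw 120.2 tilt 0.1 F [0.9 0.5 0.3] gap 0.995 q6 -1.82
shift in tool now [0.1312 0.0037 0.0007] turn -0.0089 shift after turn [0.1312 0.0037 0.0007]
```

View pics/a1.png

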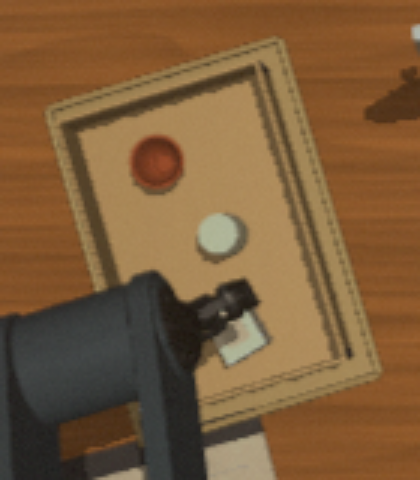

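```bash
python3 -m crank '[[0.085,0,0.002,0,0],[0.085,0.045,0,0,0],[0.085,0.045,0,0,0],[0.085,0.04,0,0,0],[0.085,0,0,0,0]]';python3 -m crank '[[0.085,0,0,0,0]]'; python3 go.py 0.3895 0.2307 0.022 120.7
```

```text
t: 2.15
tcp_pos: [0.3832, 0.2338, 0.0969]
tool_rot: [-0.188, 0.686, 0.188, 0.677]
force: [-0.5, -0.4, 0.7]
finger_gap: 0.998
t: 2.25
tcp_pos: [0.3869, 0.2346, 0.1011]
tool_rot: [-0.187, 0.683, 0.188, 0.681]
force: [0.2, -0.7, 0.5]
finger_gap: 0.994
t 2.25 p [0.3869 0.2346 0.1011] jaw 120.8 tilt 0.12 F [ 0.2 -0.7  0.5] gap 0.994 q6 -1.81
shift in tool now [ 0.0791 -0.0048  0.0004] turn 0.0009 shift after turn [ 0.0791 -0.0048  0.0004]
```

```bash
python3 - <<'E'
from h import *
s=snapshot('side'); cv2.imwrite('pics/a2.png',cv2.resize(s['image'][130:280,150:330],None,fx=4,fy=4)) 
E
```

```text
(no output)
```

View pics/a2.png

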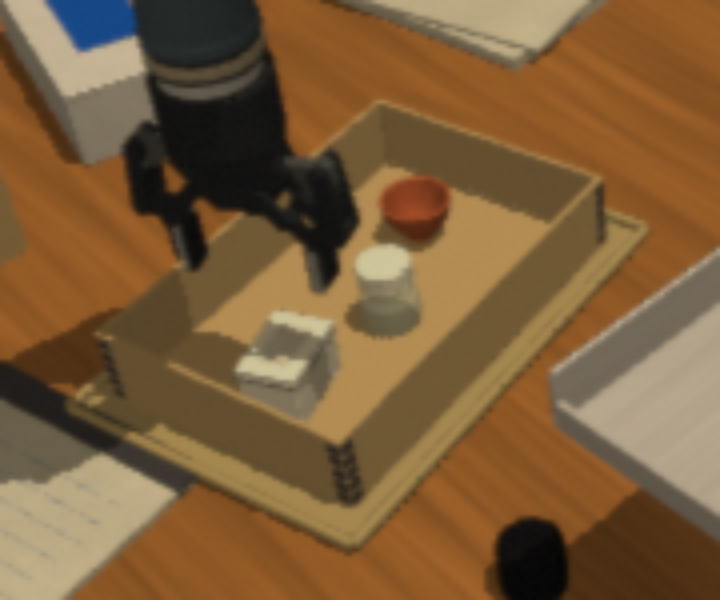

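The box is below the fingers, which straddle it across its short side, and the jar is clear. I'm descending now.

```bash
python3 -m crank '[[0.085,0,-0.004,0,0],[0.085,0.025,0,0,0],[0.085,0.025,0,0,0],[0.085,0.025,0,0,0],[0.085,0,0,0,0]]'; python3 go.py 0.3895 0.2307 0.022 120.7
```

```text
t: 2.8
tcp_pos: [0.39, 0.2299, 0.0262]
tool_rot: [-0.187, 0.682, 0.187, 0.682]
force: [-0.4, -0.8, -0.1]
finger_gap: 0.997
t 2.8 p [0.39   0.2299 0.0262] jaw 120.6 tilt 0.03 F [-0.4 -0.8 -0.1] gap 0.997 q6 -1.82
shift in tool now [ 0.0042  0.0009 -0.    ] turn -0.0018 shift after turn [ 0.0042  0.0009 -0.    ]
```

```bash
python3 -m crank '[[0.085,0.004,0.001,0,0],[0.06,0,0,0,0],[0.04,0,0,0,0],[0.035,0,0,0,0],[0.035,0,0,0,0]]' 30;python3 -m crank '[[0.035,0,0,0,0],[0.035,0,0,0,0],[0.035,0,0,0,0]]' 30; python3 go.py 0.446 -0.168 0.29 93.1
```

```text
t: 3.3
tcp_pos: [0.3899, 0.2311, 0.0234]
tool_rot: [-0.187, 0.681, 0.187, 0.683]
force: [-0.0, 0.1, 6.6]
finger_gap: 0.507
t: 3.6
tcp_pos: [0.3899, 0.2311, 0.0234]
tool_rot: [-0.187, 0.681, 0.187, 0.683]
force: [-0.9, 0.5, 5.8]
finger_gap: 0.51
t 3.6 p [0.3899 0.2311 0.0234] jaw 120.6 tilt 0.13 F [-0.9  0.5  5.8] gap 0.51 q6 -1.82
shift in tool now [-0.2667 -0.3722 -0.1544] turn 0.4802 shift after turn [-0.2667 -0.4014  0.035 ]
```

```bash
python3 -m crank '[[0.035,-0.02,0,0,0],[0.035,-0.03,0,0,0],[0.035,-0.045,0,0,0],[0.035,-0.045,0,0,0],[0.035,-0.045,0,0,0]]';python3 -m crank '[[0.035,-0.045,0,0,0.12],[0.035,-0.037,0,0,0.12],[0.035,0,0,0,0.12],[0.035,0,0,0,0.12],[0.035,0,0,0,0]]' ; python3 go.py 0.446 -0.168 0.29 93.1
python3 - <<'E'
from h import *
s=snapshot('side'); cv2.imwrite('pics/a3.png',cv2.resize(s['image'][50:280,130:330],None,fx=2.5,fy=2.5)) 
E
```

```text
t: 4.1
tcp_pos: [0.3883, 0.2306, 0.2091]
tool_rot: [-0.187, 0.682, 0.187, 0.682]
force: [0.6, 0.3, -3.0]
finger_gap: 0.514
t: 4.6
tcp_pos: [0.3884, 0.2306, 0.2897]
tool_rot: [-0.019, 0.707, 0.019, 0.707]
force: [0.8, 0.2, -2.9]
finger_gap: 0.509
t 4.6 p [0.3884 0.2306 0.2897] jaw 93.1 tilt 0.0 F [ 0.8  0.2 -2.9] gap 0.509 q6 -1.34
shift in tool now [-3.000e-04 -4.012e-01  3.580e-02] turn 0.0004 shift after turn [-3.000e-04 -4.012e-01  3.600e-02]
```

View pics/a3.png

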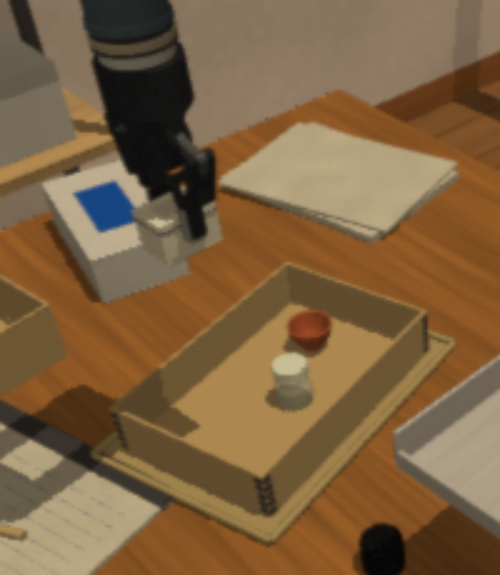

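The box is held level in the jaws and the carton now holds only the jar and pot. Next I carry it over to the tray.

```bash
python3 -m crank '[[0.035,0,-0.04,0.004,0],[0.035,0,-0.04,0.004,0],[0.035,0,-0.04,0.004,0],[0.035,0,-0.04,0.004,0],[0.035,0,-0.04,0.004,0]]';python3 -m crank '[[0.035,0,-0.04,0.004,0],[0.035,0,-0.04,0.004,0],[0.035,0,-0.04,0.004,0],[0.035,0,-0.04,0.004,0],[0.035,0,-0.04,0,0]]';python3 -m crank '[[0.035,0,0,0,0],[0.035,0,0,0,0],[0.035,0,0,0,0]]' ; python3 go.py 0.446 -0.168 0.23 93.1
python3 - <<'E'
from h import *
for n in('side','top'):
    s=snapshot(n); cv2.imwrite('pics/a4%s.png'%n,cv2.resize(s['image'][60:300,240:440],None,fx=2.5,fy=2.5)) 
E
```

```text
t: 5.15
tcp_pos: [0.4195, 0.0309, 0.2889]
tool_rot: [-0.02, 0.707, 0.02, 0.706]
force: [1.0, -0.2, -1.9]
finger_gap: 0.51
t: 5.65
tcp_pos: [0.4467, -0.1682, 0.2888]
tool_rot: [-0.02, 0.707, 0.02, 0.707]
force: [0.4, -0.3, -2.7]
finger_gap: 0.51
t: 5.95
tcp_pos: [0.446, -0.1654, 0.2887]
tool_rot: [-0.019, 0.707, 0.02, 0.706]
force: [-0.2, 0.7, -2.8]
finger_gap: 0.505
t 5.95 p [ 0.446  -0.1654  0.2887] jaw 93.2 tilt 0.14 F [-0.2  0.7 -2.8] gap 0.505 q6 -2.22
shift in tool now [ 0.0587 -0.0027 -0.0001] turn 0.0015 shift after turn [ 0.0587 -0.0027 -0.0001]
```

View pics/a4side.png

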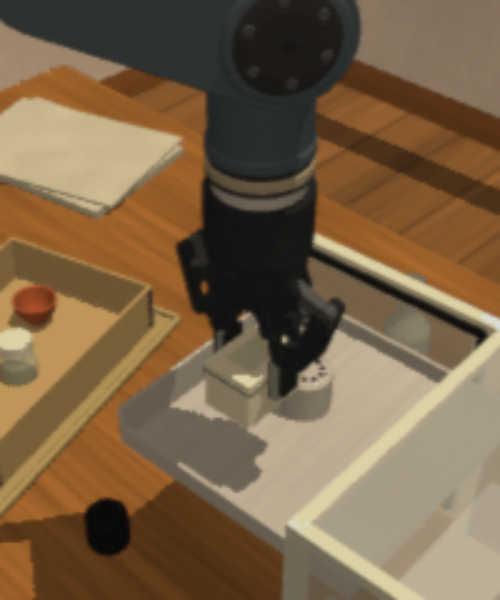

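View pics/a4top.png

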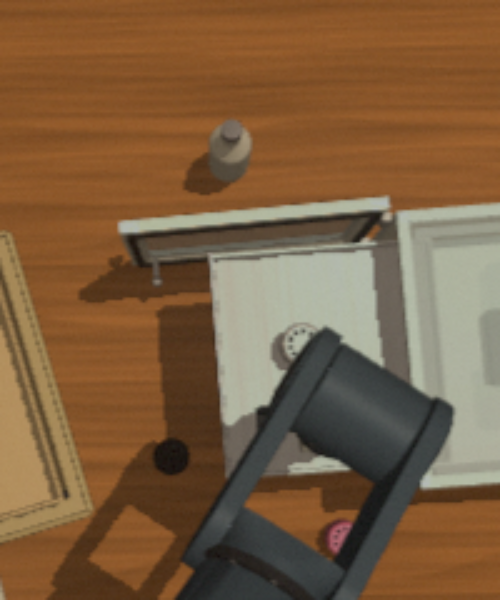

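```bash
python3 -m crank '[[0.035,0.02,-0.003,0,0],[0.035,0.02,0,0,0],[0.035,0.02,0,0,0],[0.035,0.005,0,0,0],[0.035,0,0,0,0]]';python3 -m crank '[[0.035,0.001,0,0,0],[0.035,0.001,0,0,0],[0.035,0,0,0,0]]'; python3 go.py 0.446 -0.168 0.2194 93.1
```

```text
t: 6.55
tcp_pos: [0.4467, -0.1685, 0.2239]
tool_rot: [-0.019, 0.707, 0.02, 0.706]
force: [-0.3, 0.2, -1.7]
finger_gap: 0.512
t: 6.85
tcp_pos: [0.4474, -0.1698, 0.223]
tool_rot: [-0.02, 0.706, 0.019, 0.707]
force: [0.2, -0.5, -2.0]
finger_gap: 0.507
t 6.85 p [ 0.4474 -0.1698  0.223 ] jaw 93.1 tilt 0.09 F [ 0.2 -0.5 -2. ] gap 0.507 q6 -2.22
shift in tool now [ 0.0036  0.0018 -0.0013] turn 0.0003 shift after turn [ 0.0036  0.0018 -0.0013]
```

```bash
python3 -m crank '[[0.035,0.001,0,0,0],[0.035,0.001,0,0,0],[0.035,0,0,0,0]]'; python3 -m crank '[[0.035,0.001,0,0,0],[0.035,0,0,0,0]]'; python3 -m crank '[[0.035,0.001,0,0,0],[0.035,0,0,0,0]]'
```

```text
t: 7.15
tcp_pos: [0.4469, -0.1696, 0.2203]
tool_rot: [-0.019, 0.707, 0.019, 0.707]
force: [-0.3, -0.2, -1.6]
finger_gap: 0.509
t: 7.35
tcp_pos: [0.447, -0.1697, 0.2195]
tool_rot: [-0.019, 0.707, 0.019, 0.707]
force: [-0.4, 1.0, -0.9]
finger_gap: 0.511
t: 7.55
tcp_pos: [0.447, -0.1698, 0.2194]
tool_rot: [-0.019, 0.707, 0.019, 0.707]
force: [-2.3, 0.8, 6.1]
finger_gap: 0.51
```

The box has touched down (+6 N). I'll open gradually and rise.

```bash
python3 -m crank '[[0.046,0,0,0,0],[0.05,0,0,0,0],[0.06,0,0,0,0],[0.07,0,0,0,0],[0.085,0,0,0,0]]';python3 -m crank '[[0.085,0,0,0,0],[0.085,-0.01,0,0,0],[0.085,-0.03,0,0,0],[0.085,-0.04,0,0,0],[0.085,-0.04,0,0,0]]'; python3 go.py 0.49 0.01 0.33 93.1
```

```text
t: 8.05
tcp_pos: [0.447, -0.1696, 0.2182]
tool_rot: [-0.019, 0.707, 0.019, 0.707]
force: [0.1, -0.0, -1.1]
finger_gap: 0.965
t: 8.55
tcp_pos: [0.4467, -0.1694, 0.3401]
tool_rot: [-0.019, 0.707, 0.019, 0.707]
force: [0.9, -0.5, -0.3]
finger_gap: 0.999
t 8.55 p [ 0.4467 -0.1694  0.3401] jaw 93.1 tilt 0.03 F [ 0.9 -0.5 -0.3] gap 0.999 q6 -2.22
shift in tool now [0.0101 0.1768 0.053 ] turn 0.0001 shift after turn [0.0101 0.1768 0.053 ]
```

```bash
python3 -m crank '[[0.0,0,0.045,0.014,0],[0.0,0,0.045,0.014,0],[0.0,0,0.045,0.014,0],[0.0,0,0.045,0.014,0],[0.0,0,0,0,0.15]]' 40; python3 -m crank '[[0.0,0,0,0,0.15],[0.0,0,0,0,0.15],[0.0,0,0,0,0.15],[0.0,0,0,0,0.15],[0.0,0,0,0,0.15]]'; python3 -m crank '[[0.0,0,0,0,0.15],[0.0,0,0,0,0.15],[0.0,0,0,0,0.15],[0.0,0,0,0,0.15],[0.0,0,0,0,0.07]]';  python3 go.py 0.503 -0.025 0.22 3.1
python3 - <<'E'
from h import *
for n in('side','top'):
    s=snapshot(n); np.savez('s_%s1.npz'%n,**s); cv2.imwrite('pics/a5%s.png'%n,cv2.resize(s['image'][60:300,240:440],None,fx=2.5,fy=2.5)) 
    if n=='top':
        C,ok=cloud(s);z=C[...,2]
        for nm,lo,hi,(a,b,c,d) in [('can/box',.24,.262,(160,250,329,396))]:
            R=np.zeros(z.shape,bool);R[a:b,c:d]=1
            m=(ok&R&(z>lo)&(z<hi)).astype(np.uint8); k,l,st,ce=cv2.connectedComponentsWithStats(m)
            for i in range(1,k):
                if st[i,4]>25:
                    p=C[l==i];print(ce[i].round(),st[i,4],p.mean(0).round(4),np.median(p[:,2]),cv2.minAreaRect(p[:,:2].astype(np.float32)*1000))
E
```

```text
t: 9.05
tcp_pos: [0.4936, 0.0184, 0.3392]
tool_rot: [0.034, 0.706, -0.032, 0.707]
force: [-0.1, -0.9, -0.3]
finger_gap: 0.137
t: 9.55
tcp_pos: [0.4931, 0.0133, 0.3391]
tool_rot: [0.292, 0.644, -0.292, 0.644]
force: [0.3, 0.1, -0.7]
finger_gap: -0.0
t: 10.05
tcp_pos: [0.4931, 0.0132, 0.3391]
tool_rot: [0.487, 0.512, -0.487, 0.513]
force: [0.4, -0.2, -0.1]
finger_gap: 0.0
t 10.05 p [0.4931 0.0132 0.3391] jaw 2.9 tilt 0.04 F [ 0.4 -0.2 -0.1] gap 0.0 q6 -0.25
shift in tool now [0.1191 0.0078 0.0386] turn -0.0033 shift after turn [0.1191 0.0077 0.0387]
[360. 197.] 218 [ 0.5214 -0.1522  0.2449] 0.24500602488964296 ((521.510498046875, -152.15081787109375), (41.18023681640625, 41.360618591308594), 88.94700622558594)
[367. 226.] 436 [ 0.4458 -0.1677  0.2491] 0.24912111959300587 ((445.7416076660156, -168.07444763183594), (62.91331481933594, 44.45637130737305), 2.9564642906188965)
```

View pics/a5side.png

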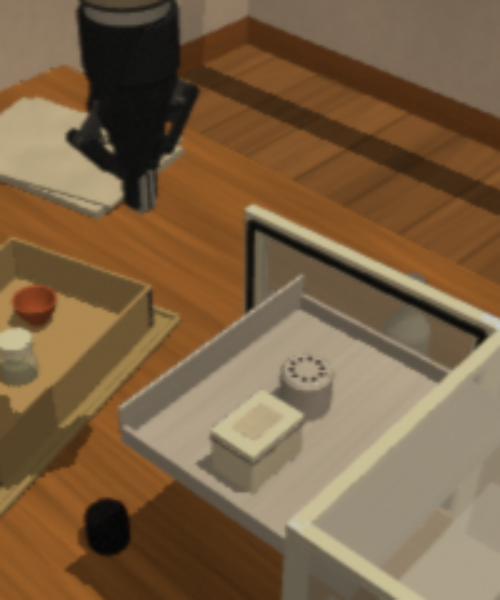

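View pics/a5top.png

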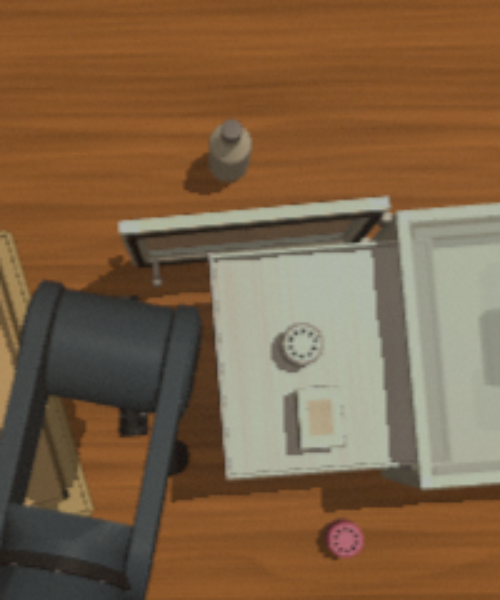

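The box stands flat beside the canister, at tray y ≈ −62 mm. The canister top is still at 0.245 m. Next I lower the closed fingers in front of the panel.

```bash
python3 -m crank '[[0.0,0.04,0.008,0,0],[0.0,0.04,0,0,0],[0.0,0.039,0,0,0],[0.0,0,0,0.025,0],[0.0,0,0,0.015,0]]'; python3 -m crank '[[0,0,0,0.01,0],[0,0,0,0.008,0],[0,0,0,0.008,0],[0,0,0,0.008,0],[0,0,0,0.008,0]]'; python3 go.py 0.513 -0.2435 0.22 3.1
```

```text
t: 10.65
tcp_pos: [0.5031, -0.027, 0.2185]
tool_rot: [0.485, 0.515, -0.486, 0.513]
force: [1.3, 0.2, -0.8]
finger_gap: 0.001
t: 11.15
tcp_pos: [0.506, -0.0684, 0.2199]
tool_rot: [0.486, 0.513, -0.486, 0.514]
force: [1.3, 2.0, 1.4]
finger_gap: -0.002
t 11.15 p [ 0.506  -0.0684  0.2199] jaw 3.2 tilt 0.08 F [1.3 2.  1.4] gap -0.002 q6 -0.41
shift in tool now [-0.0002 -0.0026  0.1753] turn 0.0011 shift after turn [-0.0002 -0.0025  0.1753]
```

```bash
python3 -m crank '[[0,0,0,0.01,0],[0,0,0,0.012,0],[0,0,0,0.012,0],[0,0,0,0.012,0],[0,0,0,0.012,0]]'; python3 -m crank '[[0,0,0,0.012,0],[0,0,0,0.012,0],[0,0,0,0.012,0],[0,0,0,0.012,0],[0,0,0,0.012,0]]';  python3 -m crank '[[0,0,0,0.01,0],[0,0,0,0.01,0],[0,0,0,0.008,0],[0,0,0,0.005,0],[0,0,0,0,0]]'; python3 go.py 0.513 -0.2435 0.22 3.1
python3 - <<'E'
from h import *
for n in('side','top'):
    s=snapshot(n); cv2.imwrite('pics/a6%s.png'%n,cv2.resize(s['image'][80:320,280:530],None,fx=2.5,fy=2.5)) 
E
```

```text
t: 11.65
tcp_pos: [0.5089, -0.1273, 0.2193]
tool_rot: [0.486, 0.513, -0.486, 0.514]
force: [0.5, 1.1, 0.1]
finger_gap: 0.001
t: 12.15
tcp_pos: [0.5122, -0.187, 0.2192]
tool_rot: [0.486, 0.514, -0.486, 0.513]
force: [1.5, 2.8, 0.3]
finger_gap: -0.005
t: 12.65
tcp_pos: [0.5138, -0.2201, 0.2192]
tool_rot: [0.486, 0.513, -0.487, 0.514]
force: [-0.2, -0.2, -0.2]
finger_gap: 0.003
t 12.65 p [ 0.5138 -0.2201  0.2192] jaw 3.1 tilt 0.07 F [-0.2 -0.2 -0.2] gap 0.003 q6 -0.66
shift in tool now [-0.0008 -0.002   0.0233] turn 0.0004 shift after turn [-0.0008 -0.002   0.0233]
```

View pics/a6side.png

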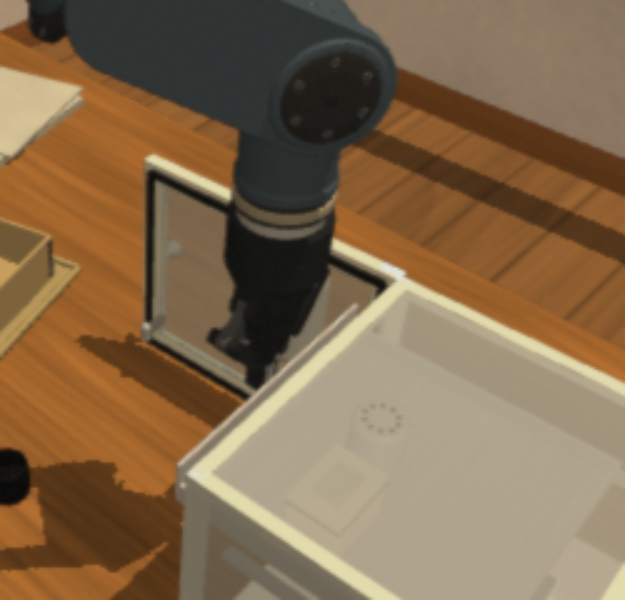

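View pics/a6top.png

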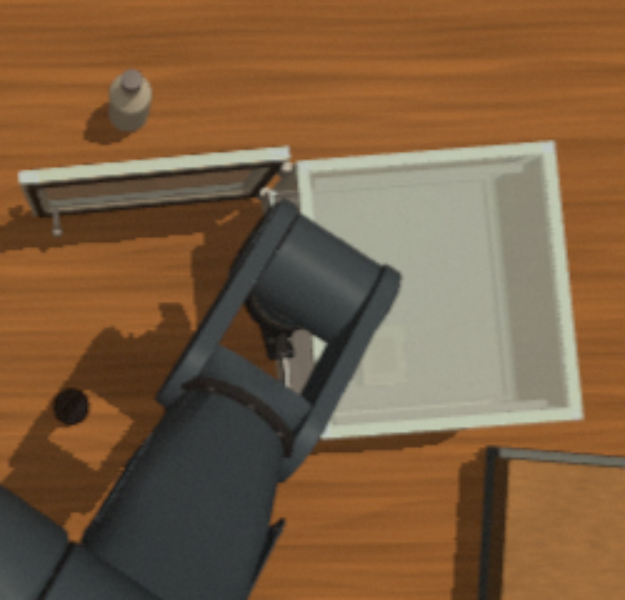

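```bash
python3 -m crank '[[0,0,-0.001,0.006,0],[0,0,0,0.006,0],[0,0,0,0.005,0],[0,0,0,0.003,0],[0,0,0,0,0]]'; python3 -m crank '[[0,0,0,0.002,0],[0,0,0,0,0]]'; python3 -m crank '[[0,0,0,0.002,0],[0,0,0,0,0]]'
```

```text
t: 13.25
tcp_pos: [0.5141, -0.2399, 0.2193]
tool_rot: [0.486, 0.513, -0.486, 0.514]
force: [0.5, -1.0, -1.1]
finger_gap: 0.005
t: 13.45
tcp_pos: [0.5142, -0.2413, 0.2193]
tool_rot: [0.486, 0.513, -0.486, 0.514]
force: [-0.5, 0.5, 0.5]
finger_gap: 0.001
t: 13.65
tcp_pos: [0.5143, -0.2432, 0.2193]
tool_rot: [0.486, 0.514, -0.486, 0.514]
force: [-0.6, 0.7, 0.3]
finger_gap: -0.0
```

```bash
python3 -m crank '[[0,0,0,0.002,0],[0,0,0,0,0]]'; python3 -m crank '[[0,0,0,0.002,0],[0,0,0,0,0]]';  python3 -m crank '[[0,0,0,0.002,0],[0,0,0,0,0]]'
```

```text
t: 13.85
tcp_pos: [0.5143, -0.2441, 0.2193]
tool_rot: [0.486, 0.514, -0.486, 0.513]
force: [-0.1, 5.0, 1.4]
finger_gap: 0.002
t: 14.05
tcp_pos: [0.5143, -0.244, 0.2193]
tool_rot: [0.487, 0.515, -0.485, 0.512]
force: [0.1, 10.2, 3.4]
finger_gap: 0.003
t: 14.25
tcp_pos: [0.5142, -0.2439, 0.2194]
tool_rot: [0.488, 0.516, -0.484, 0.511]
force: [0.8, 15.8, 5.6]
finger_gap: -0.003
```

Tray home: hard stop at the predicted place (y −0.244 against −0.2435). I retreat now and plan the door push.

```bash
cat > door.py <<'E'
# python3 door.py a n theta z : target TCP for door angle theta (a along door from hinge, n out of outer-face side from axis)
from h import *
import subprocess
a,n,th,z=map(float,sys.argv[1:5])
H=np.array([0.6527,-0.2449]); b=np.radians(183.1)-th
d=np.array([np.cos(b),np.sin(b)]); o=np.array([np.cos(b-np.pi/2),np.sin(b-np.pi/2)])
p=H+a*d+n*o; print('target',p.round(4))
jaw=np.degrees(b)
subprocess.run([sys.executable,'go.py',str(p[0]),str(p[1]),str(z),str(jaw)])
E
python3 -m crank '[[0,0,0,-0.03,0],[0,0,0,-0.04,0],[0,0,0,-0.04,0],[0,-0.04,0,-0.03,0],[0,-0.04,0,-0.03,0]]'; python3 -m crank '[[0,-0.02,0,0,0.15],[0,0,0,0,0.15],[0,0,0,0,0.15],[0,0,0,0,0.15],[0,0,0,0,0.15]]'; python3 -m crank '[[0,0,0,0,0.15],[0,0,0,0,0.15],[0,0,0,0,0.15],[0,0,0,0,0.15],[0,0,0,0,0.15]]'; python3 door.py 0.235 0.06 1.55 0.32
python3 - <<'E'
from h import *
s=snapshot('top'); cv2.imwrite('pics/a7.png',cv2.resize(s['image'][80:320,280:530],None,fx=2.5,fy=2.5)) 
E
```

```text
t: 14.75
tcp_pos: [0.5046, -0.0785, 0.2993]
tool_rot: [0.485, 0.514, -0.487, 0.513]
force: [1.3, -0.3, 0.7]
finger_gap: -0.004
t: 15.25
tcp_pos: [0.5057, -0.0801, 0.3197]
tool_rot: [0.641, 0.297, -0.641, 0.299]
force: [0.4, 0.2, -1.2]
finger_gap: 0.004
t: 15.75
tcp_pos: [0.5057, -0.0802, 0.3196]
tool_rot: [0.706, 0.041, -0.705, 0.043]
force: [-0.5, 0.1, 0.5]
finger_gap: -0.007
t 15.75 p [ 0.5057 -0.0802  0.3196] jaw -83.2 tilt 0.14 F [-0.5  0.1  0.5] gap -0.007 q6 1.08
shift in tool now [-0.0004 -0.0511 -0.1967] turn 0.0445 shift after turn [-0.0004 -0.0598 -0.1942]
target [ 0.6949 -0.0061]
```

View pics/a7.png

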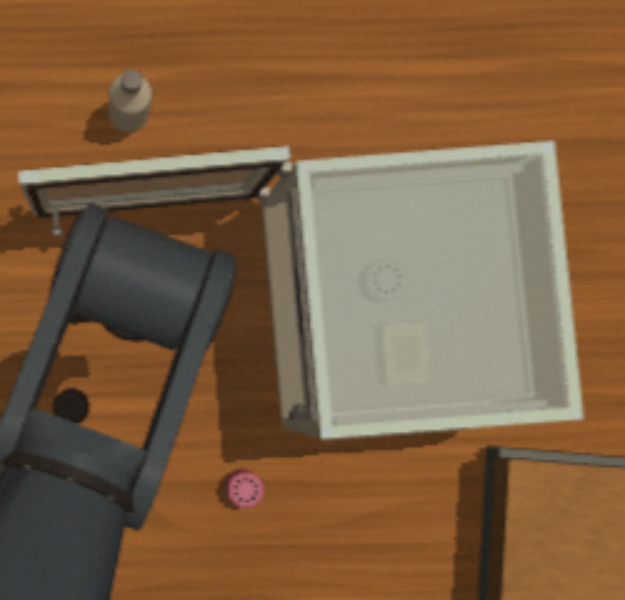

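```bash
python3 -m crank '[[0,0,0,0,0.044],[0,0,-0.015,-0.04,0],[0,0,-0.015,-0.045,0],[0,0,-0.015,-0.045,0],[0,0,-0.015,-0.045,0]]'; python3 -m crank '[[0,0,0,-0.03,0],[0,0,0,0,0],[0,0,0,0,0]]'; python3 door.py 0.235 0.07 1.55 0.22
python3 - <<'E'
from h import *
for n in('side','top'):
    s=snapshot(n); cv2.imwrite('pics/a8%s.png'%n,cv2.resize(s['image'][60:300,240:490],None,fx=2.5,fy=2.5)) 
E
```

```text
t: 16.3
tcp_pos: [0.6768, -0.0052, 0.3196]
tool_rot: [0.707, 0.029, -0.706, 0.03]
force: [0.9, -0.6, 0.5]
finger_gap: -0.006
t: 16.6
tcp_pos: [0.7047, -0.0031, 0.3183]
tool_rot: [-0.706, -0.029, 0.707, -0.03]
force: [0.5, -0.5, 0.2]
finger_gap: 0.0
t 16.6 p [ 0.7047 -0.0031  0.3183] jaw -85.2 tilt 0.09 F [ 0.5 -0.5  0.2] gap 0.0 q6 1.33
shift in tool now [ 0.0983  0.0022 -0.0001] turn 0.0086 shift after turn [ 0.0983  0.0022 -0.0002]
target [ 0.7049 -0.0053]
```

View pics/a8side.png

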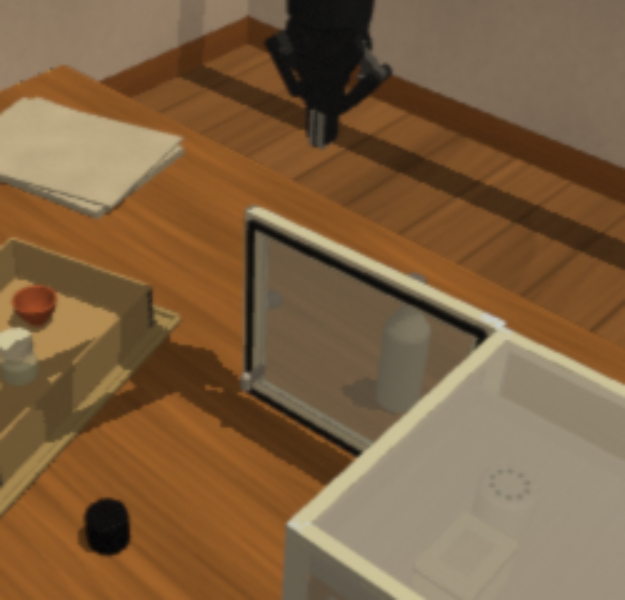

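View pics/a8top.png

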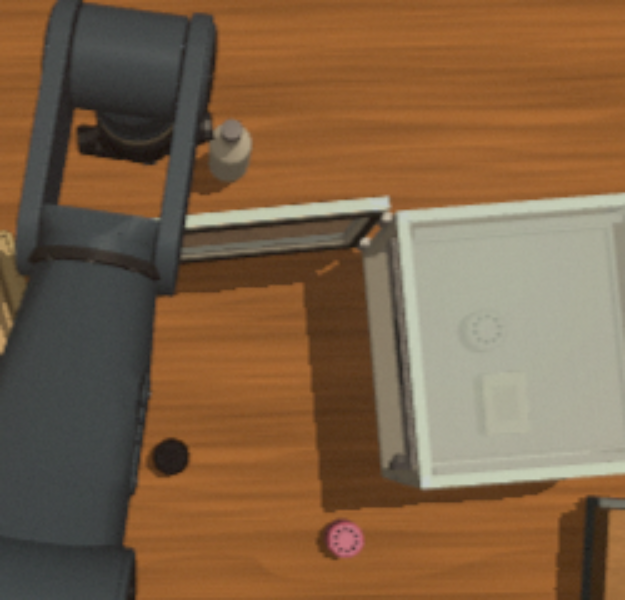

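```bash
python3 -m crank '[[0,0.03,0,0,0],[0,0.035,0,0,0],[0,0.033,0,0,0],[0,0,0,0.012,0],[0,0,0,0.01,0]]'; python3 -m crank '[[0,0,0,0.01,0],[0,0,0,0.008,0],[0,0,0,0,0]]'; python3 door.py 0.235 0.029 1.55 0.22
```

```text
t: 17.2
tcp_pos: [0.6807, -0.0051, 0.2204]
tool_rot: [-0.706, -0.029, 0.708, -0.029]
force: [-0.1, -0.9, 0.4]
finger_gap: -0.001
t: 17.5
tcp_pos: [0.6641, -0.0062, 0.2229]
tool_rot: [0.707, 0.029, -0.706, 0.029]
force: [-0.6, 0.4, 0.2]
finger_gap: -0.001
t 17.5 p [ 0.6641 -0.0062  0.2229] jaw -85.3 tilt 0.09 F [-0.6  0.4  0.2] gap -0.001 q6 1.31
shift in tool now [0.0029 0.0021 0.0002] turn 0.0066 shift after turn [0.0029 0.0021 0.0002]
target [ 0.664  -0.0084]
```

Contact is at hand. Now I swing the door in an arc of about 0.07 rad per row.

```bash
python3 -m crank '[[0,0.003,0,0.010,-0.04],[0,0,-0.002,0.0165,-0.07],[0,0,-0.002,0.0165,-0.07],[0,0,-0.002,0.0165,-0.07],[0,0,-0.002,0.0165,-0.07]]'; python3 door.py 0.235 0.029 1.23 0.22
python3 - <<'E'
from h import *
for n in('side','top'):
    s=snapshot(n); cv2.imwrite('pics/a9%s.png'%n,cv2.resize(s['image'][60:300,240:490],None,fx=2,fy=2)) 
E
```

```text
t: 18.0
tcp_pos: [0.5903, -0.0143, 0.2202]
tool_rot: [0.694, 0.141, -0.691, 0.143]
force: [1.3, -1.8, 2.2]
finger_gap: -0.001
t 18.0 p [ 0.5903 -0.0143  0.2202] jaw -66.8 tilt 0.32 F [ 1.3 -1.8  2.2] gap -0.001 q6 0.95
shift in tool now [0.0002 0.0018 0.0021] turn 0.0102 shift after turn [0.0002 0.0019 0.0021]
target [ 0.5891 -0.0168]
```

View pics/a9side.png

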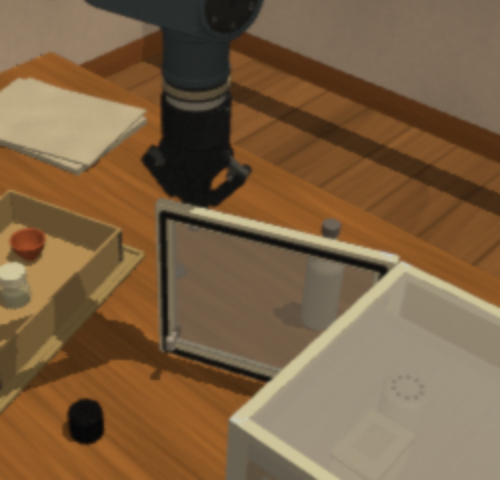

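View pics/a9top.png

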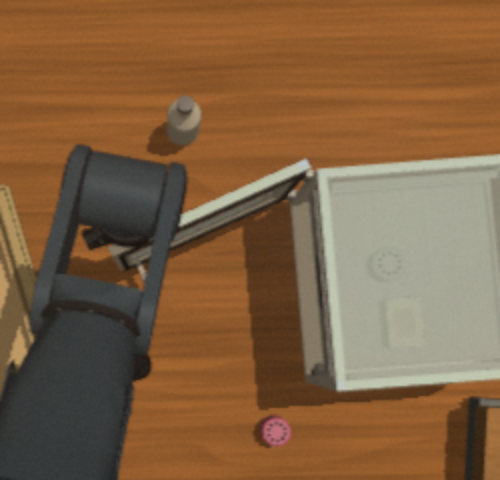

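Door follows (about 1.23 rad), bottle undisturbed. Continuing.

```bash
python3 -m crank '[[0,0,0,0.0165,-0.07],[0,0,-0.002,0.0165,-0.07],[0,0,-0.002,0.0165,-0.07],[0,0,-0.002,0.0165,-0.07],[0,0,-0.002,0.0165,-0.07]]'; python3 door.py 0.235 0.029 0.88 0.22
```

```text
t: 18.6
tcp_pos: [0.5153, -0.0497, 0.2188]
tool_rot: [0.658, 0.26, -0.657, 0.26]
force: [-0.3, 0.8, -0.5]
finger_gap: 0.002
t 18.6 p [ 0.5153 -0.0497  0.2188] jaw -46.8 tilt 0.15 F [-0.3  0.8 -0.5] gap 0.002 q6 0.5
shift in tool now [-0.0012  0.0016  0.0024] turn 0.0083 shift after turn [-0.0012  0.0016  0.0023]
target [ 0.5147 -0.0525]
```

```bash
python3 -m crank '[[0,0,0,0.0165,-0.07],[0,0,-0.002,0.0165,-0.07],[0,0,-0.002,0.0165,-0.07],[0,0,-0.002,0.0165,-0.07],[0,0,-0.002,0.0165,-0.07]]'; python3 door.py 0.235 0.029 0.53 0.22
```

```text
t: 19.1
tcp_pos: [0.4573, -0.1091, 0.2187]
tool_rot: [0.603, 0.37, -0.602, 0.371]
force: [-0.4, 0.7, 0.9]
finger_gap: 0.003
t 19.1 p [ 0.4573 -0.1091  0.2187] jaw -26.8 tilt 0.12 F [-0.4  0.7  0.9] gap 0.003 q6 -0.01
shift in tool now [-0.0013  0.0009  0.0021] turn 0.0081 shift after turn [-0.0013  0.0009  0.0021]
target [ 0.4571 -0.1115]
```

```bash
python3 -m crank '[[0,0,0,0.014,-0.06],[0,0,-0.002,0.0141,-0.06],[0,0,-0.002,0.0141,-0.06],[0,0,-0.002,0.0118,-0.05],[0,0,-0.001,0.0094,-0.04]]'; python3 -m crank '[[0,0,0,0.0,0]]'; python3 door.py 0.235 0.029 0.26 0.22
python3 - <<'E'
from h import *
for n in('side','top'):
    s=snapshot(n); cv2.imwrite('pics/b1%s.png'%n,cv2.resize(s['image'][80:320,280:530],None,fx=2,fy=2)) 
E
```

```text
t: 19.6
tcp_pos: [0.4283, -0.1664, 0.2187]
tool_rot: [0.548, 0.447, -0.547, 0.448]
force: [-1.1, 0.1, 1.2]
finger_gap: 0.001
t: 19.7
tcp_pos: [0.4285, -0.1669, 0.2187]
tool_rot: [0.548, 0.446, -0.548, 0.448]
force: [0.3, -0.7, -0.2]
finger_gap: -0.0
t 19.7 p [ 0.4285 -0.1669  0.2187] jaw -11.6 tilt 0.12 F [ 0.3 -0.7 -0.2] gap -0.0 q6 -0.41
shift in tool now [-0.0013  0.0005  0.0015] turn 0.004 shift after turn [-0.0013  0.0005  0.0015]
target [ 0.4286 -0.1685]
```

View pics/b1side.png

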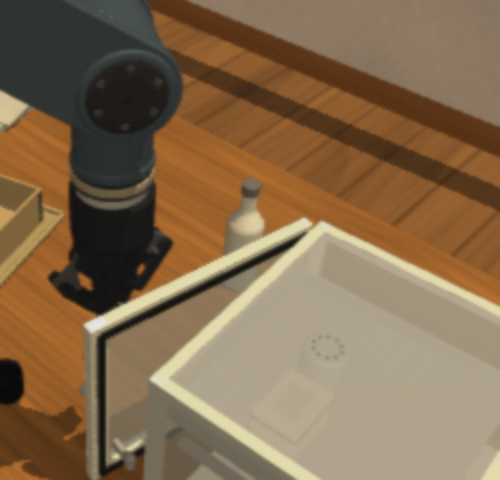

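View pics/b1top.png

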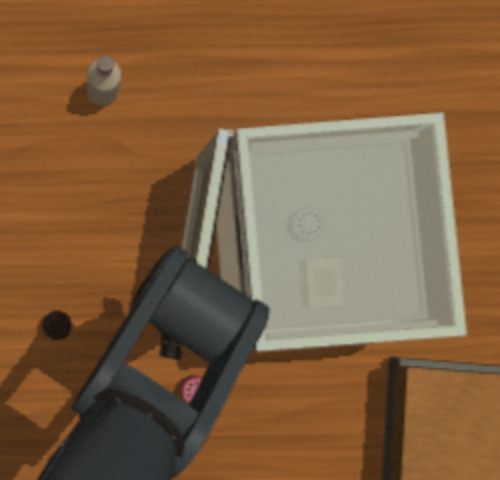

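```bash
python3 -m crank '[[0,0,0,0.011,-0.04],[0,0,-0.001,0.0105,-0.045],[0,0,-0.001,0.0105,-0.045],[0,0,-0.001,0.0105,-0.045],[0,0,0,0.005,-0.02]]'; python3 -m crank '[[0,0,-0.001,0.005,-0.02],[0,0,-0.001,0.005,-0.02],[0,0,0,0.005,-0.02],[0,0,0,0.004,0]]'; python3 door.py 0.235 0.029 0.0 0.22
```

```text
t: 20.3
tcp_pos: [0.4189, -0.2121, 0.2183]
tool_rot: [0.501, 0.499, -0.501, 0.499]
force: [0.6, 3.7, 0.8]
finger_gap: -0.002
t: 20.7
tcp_pos: [0.4164, -0.228, 0.218]
tool_rot: [0.488, 0.516, -0.485, 0.511]
force: [2.1, 16.9, 7.2]
finger_gap: -0.001
t 20.7 p [ 0.4164 -0.228   0.218 ] jaw 3.1 tilt 0.46 F [ 2.1 16.9  7.2] gap -0.001 q6 -0.8
shift in tool now [-0.002   0.0001  0.0007] turn 0.0007 shift after turn [-0.002   0.0001  0.0007]
target [ 0.4165 -0.2287]
```

```bash
python3 -m crank '[[0,0,0,0.002,0],[0,0,0,0,0],[0,0,0,-0.008,0],[0,0,0,-0.03,0],[0,0,0,-0.04,0]]'; python3 -m crank '[[0,0,0,-0.04,0],[0,-0.04,0,-0.04,0],[0,-0.04,0,-0.03,0],[0,0,0,0,0],[0,0,0,0,0]]'
python3 - <<'E'
from h import *
for n in('side','top'):
    s=snapshot(n); cv2.imwrite('pics/b2%s.png'%n,cv2.resize(s['image'][80:320,280:530],None,fx=2.5,fy=2.5)) 
    C,ok=cloud(s);z=C[...,2]
    R=np.zeros(z.shape,bool);R[100:280,330:420]=1
    if n=='top':
        m=ok&(z>.255)&(z<.2655)&(C[...,1]>-.262)&(C[...,1]<-.15)&(C[...,0]>.36)&(C[...,0]<.68)
        p=C[m];print(m.sum(),p.mean(0).round(4),cv2.minAreaRect(p[:,:2].astype(np.float32)*1000))
        i=np.polyfit(p[:,0],p[:,1],1);print('tilt deg',np.degrees(np.arctan(i[0])))
E
python3 go.py
```

```text
t: 21.2
tcp_pos: [0.4141, -0.1568, 0.2186]
tool_rot: [0.486, 0.512, -0.487, 0.515]
force: [1.0, 0.2, 0.1]
finger_gap: -0.005
t: 21.7
tcp_pos: [0.4078, -0.0502, 0.2948]
tool_rot: [0.486, 0.513, -0.485, 0.516]
force: [0.3, 0.0, -1.3]
finger_gap: 0.001
691 [ 0.5136 -0.2423  0.2611] ((513.1585693359375, -245.4278106689453), (277.0000305175781, 23.793914794921875), 3.187196731567383)
tilt deg 3.0680809420162953
t 21.8 p [ 0.4067 -0.0506  0.2931] jaw 3.2 tilt 0.04 F [0.1 1.  0.6] gap 0.005 q6 -0.45
```

View pics/b2side.png

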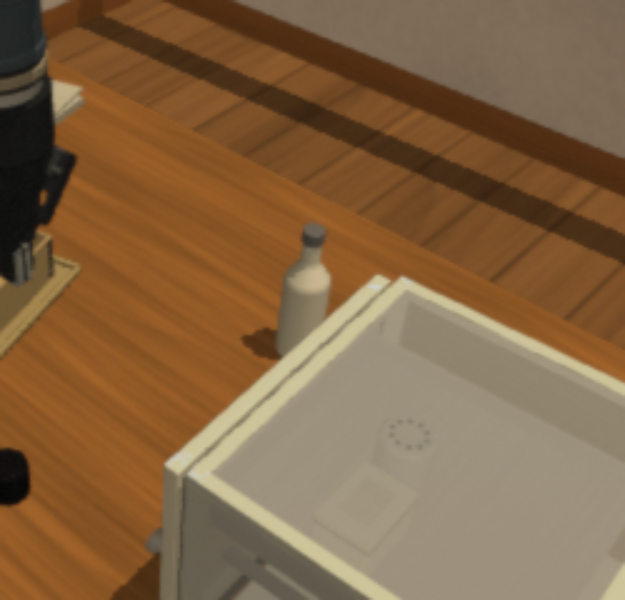

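View pics/b2top.png

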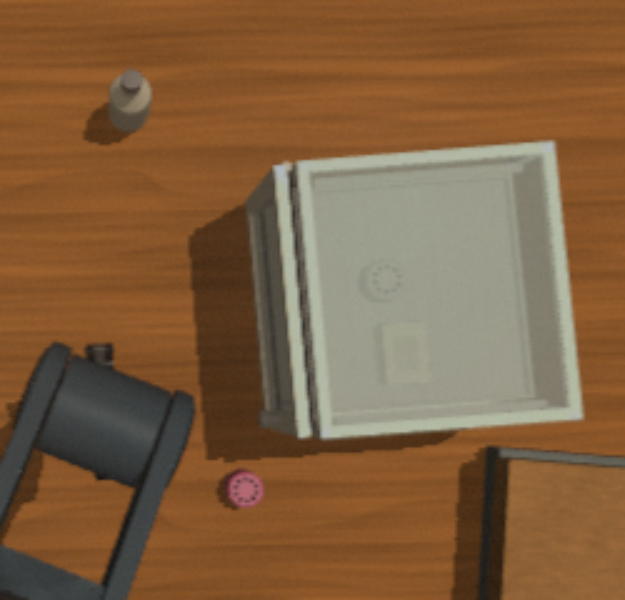

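```bash
python3 -m crank '[[0,0,0,0,0],[0,0,0,0,0],[0,0,0,0,0]]'; python3 -c "
from station import manip
print(manip.sense()['qd'].round(3)); print(manip.sign_off())"
```

```text
t: 22.1
tcp_pos: [0.4066, -0.0506, 0.2929]
tool_rot: [0.486, 0.514, -0.486, 0.513]
force: [-1.2, 0.2, -0.8]
finger_gap: -0.0
[ 0.004 -0.005 -0.003 -0.     0.002 -0.001]
the job is handed in; nothing more can be done
None
```

The finds box is flat in the tray beside the canister, the tray is fully in and the door is shut on its catch. I handed the job in at 22.1 s of the 72 s allowed; no verdict is reported.

- **Box:** it went down about 62 mm to the robot's side of the tray centre, with about 23 mm between it and the canister. It was flat (top at 0.249 m) and let go, and the canister was still upright in its place.
- **Tray:** I pushed it in until it met its stop. That was within about 1 mm of the predicted home position, at about 16 N.
- **Door:** I swung it round from its outer face in a slow arc and pressed it over the catch with about 17 N. After I backed away it stayed shut, within 0.1° of parallel to the cabinet front. The door angle itself could only be judged from the images.
- **Other items:** in the last pictures the box and canister are upright inside, the bottle stands where it was, and the arm is clear and at rest. The jar and pot looked undisturbed after the box was lifted out, but I did not measure them again at the end.

No check failed. The one oddity was about 6 N upward on the tool while gripping in the carton, which was gone once the box was lifted.

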